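Push the stray ware back into the row

TASK

Two upturned pieces on the ware board, a cup and a wider, lower bowl, stand out of line in front of the row: push each back along the board onto the empty painted ring of its own size, centred on the ring and with its rim against the wooden rail. Only slide them with the fingers, in either order: do not lift them or tip them over. Leave the three cups already in the row and everything beside the board where they stand.

Things in the scene. Friction and masses are not known exactly. Their poses are not given: they have to be found in the camera images.
- board: fixed wooden ware board on the table, 320 mm deep (x), 600 wide (y), 20 thick, with a dark stop rail 20 mm thick along its whole far edge, rising 25 mm above the board's top. Origin: centre of the underside; x points to the rail, whose face is at x = +140 mm; y along the rail. Its place and yaw (up to 0.2 rad) vary.
- cup: the stray upturned off-white cup, rim down: 80 mm across the rim (widest, lowest; side upright for the lowest 12 mm, then tapering to a 44 mm foot), 62 mm tall, 0.2 kg. Origin: centre of its underside, z up. It stands on the board 165 to 200 mm (its centre) in front of the rail, up to 45 mm sideways of its ring. It stops when no longer pushed. Yaw means nothing.
- bowl: the stray upturned off-white bowl, rim down: 104 mm across the rim (widest, lowest; side upright for the lowest 12 mm, then tapering to a 52 mm foot), 56 mm tall, 0.26 kg. Origin: centre of its underside, z up. It stands on the board 165 to 200 mm (its centre) in front of the rail, up to 45 mm sideways of its ring. It stops when no longer pushed. Yaw means nothing.
- cup_ring: dark painted ring, 80 mm across, flat on the board and touching the rail, one of two empty places in the row: the cup's. Origin: where it touches the foot of the rail's face, at the board's top (20 mm above the table); x points square into the rail, y along it; ring centre at x = -40 mm. The two rings may swap places.
- bowl_ring: dark painted ring, 104 mm across, flat on the board's top and touching the rail, the other empty place: the bowl's place. Origin: where the ring touches the foot of the rail's face, at the board's top; x points square into the rail, y along it; the ring's centre is at x = -52 mm.
- row_cup1: upturned off-white cup, rim down: 80 mm across the rim (widest, lowest; side upright for the lowest 12 mm, then tapering to a 44 mm foot), 62 mm tall, 0.2 kg. Origin: centre of its underside, z up. One of three standing in the row about 1 mm clear of the rail, at the left end as the robot sees it; leave alone. Each ring lies midway between two of these, centres 115 mm from the ring.
- row_cup2: same as row_cup1, in the middle of the row, between the two rings; leave alone.
- row_cup3: same as row_cup1, at the right end of the row; leave alone.
- mug: white mug, upright, 82 mm across and 85 mm tall, on the table left of the board; leave alone. Origin: centre of its underside.
- dish: small blue bowl, open side up, 110 mm across, 40 mm tall, on the table left of the board; leave alone. Origin: centre of its underside.
- glaze_jar: closed terracotta-coloured jar, 72 mm across, 100 mm tall, on the table right of the board; leave alone. Origin: centre of its underside.
- spatula: wooden-handled spatula, 280 mm long, 20 mm high, lying on the table right of the board; leave alone. Origin: where handle meets blade shank, at its underside; x along it to the blade.
Things that resemble listed ones, but are neither listed nor needed, are in the scene too. What is shaped like the bowl but black is not meant.

How it is judged:
At the end, for the whole second after the job is handed in: The cup and the bowl each stand flat and at rest on their own ring: centre within 12 mm of the ring's centre along the rail, rim within 6 mm of the rail's face. The three row cups and the four things beside the board are within 20 mm of where they started (x of cup in the frame of cup_ring above -0.046 m and y of cup in the frame of cup_ring between -0.012 and 0.012 m and z of cup in the frame of cup_ring below 0.005 m and angle between each of cup, bowl's own z axis and vertical below 0.08 rad and linear speed of each of cup, bowl below 0.01 m/s and x of bowl in the frame of bowl_ring above -0.058 m and y of bowl in the frame of bowl_ring between -0.012 and 0.012 m and z of bowl in the frame of bowl_ring below 0.005 m and distance of each of row_cup1, row_cup2, row_cup3, mug, glaze_jar, spatula, dish from where it was at the start of the episode below 0.02 m); the robot touches nothing.
It fails at once if the cup or the bowl is lifted more than 8 mm off the board or falls off it (z of any of cup, bowl in the frame of board above 0.028 m or z of any of cup, bowl in the frame of board below 0.012 m).
It fails at once if the cup or the bowl is tipped by more than 0.3 rad (angle between any of cup, bowl's own z axis and vertical above 0.3 rad).
It fails at once if a cup of the row or a thing beside the board is moved more than 25 mm, or a row cup is tipped by more than 0.3 rad (distance of any of row_cup1, row_cup2, row_cup3, mug, glaze_jar, spatula, dish from where it was at the start of the episode above 0.025 m or angle between any of row_cup1, row_cup2, row_cup3's own z axis and vertical above 0.3 rad).
It also fails if it takes over 54 s, if anything falls off the work surface, if the arm or the gripper's body presses on something with over 40 N, if the wrist force passes 120 N, or if a joint passes its speed limit or range.

ROBOT

A 6-joint arm with a two-finger parallel gripper is mounted at the origin on the work surface. World frame = base frame: x ahead of the robot, y to its left, z up, the work surface at z = 0. Lengths are in m, angles in rad, forces in N, time in s.
With the tool pointing down it reaches from about 0.325 to 0.875 m from the base axis. Payload 4.4 kg.
Tool frame: the origin (TCP) lies on the centre line of the jaws, within the pads' length; the fingertips stand 14 mm ahead of it and the grasp point (between the pads) lies 5 mm behind it (arm.nose_length is the distance from the TCP to the fingertips, in m); z points along the fingers, y is the line along which they close (so a half turn about z gives the same grasp; the last joint's range is limited). The gripper opens to 85 mm and grips with 20 to 120 N. Pads are 22 mm wide; open, the fingers measure 114 mm over their backs; the gripper's body (76 mm by 85 mm) begins 54 mm behind the grasp point. The pads swing forward as they close: fully open they stand 13 mm farther back than shut.
Start: joints at [1.153, 0.207, 1.542, -0, 1.393, -0.15], TCP at [0.152, 0.555, 0.245] pointing down, gripper open.
Joint ranges: [-2.73, 2.73], [-0.86, 2.22], [0.23, 2.46], [-1.11, 4.25], [0.08, 2.63], [-2.82, 2.82]. Speed limits (rad/s): [2.79, 2.79, 3.14, 3.14, 3.14, 3.14].

INTERFACE

Orientations are given as a unit quaternion [x, y, z, w].
In Python, from cell import arm, hand, optics, job gives the robot as it stands. Calls block until the motion is done:
- arm.move_to(position, orientation): joint-space move of the TCP to a pose.
- arm.line_to(position, frame=None, speed=0.15): straight line of the TCP; frame=None keeps the orientation; speed is the mean speed in m/s.
- arm.movej(angles): joint-space move.
- hand.release() and hand.close_gripper(effort=None): open the fingers fully, or close them until they stop; effort is the grip in N (None keeps the last).
- arm.sleep(seconds).
- arm.solve_ik(position, orientation): joint angles nearest the present ones, or None.
- arm.sense(): the state.
- optics.camera(name): name is "scene" or "top" or "wrist"; returns the picture (400x640x3 uint8, red, green, blue); there is no depth.
- optics.camera_info(name): a dict with "intrinsics" (3x3 intrinsics, pixels), "D" ([k1, k2, p1, p2, k3] as OpenCV has them; the pictures are not rectified), "cam_to_world" (4x4, takes a point from camera to world coordinates). Camera axes: x right, y down, z forward; pixel columns grow to the right and rows downward; lengths in m; the calibration is good to about 2 mm. A picture is of the moment at which its call begins: read the wrist's pose just before it. camera_info takes no time and is no camera call; for the wrist camera it gives the pose at the moment of the call.
A pose or a line that the arm cannot do raises arm.PlanningError and nothing moves.
- job.close_job(): hands the job in; it is judged then, once.
The state is a dict: "clock": time; "q": joint angles; "qvel": joint speeds; "joint_efforts": joint torques, N m; "tcp_pos": TCP position; "ee_rot": TCP orientation; "ft_force": force on the tool from outside, world axes, zero at the start; "torque": the same for the moment, N m; "opening": finger opening in m; "grasp_force": force on a finger pad.
Only numpy, scipy, OpenCV 4.12 (cv2) and the standard library are available. Lean on these libraries where they do the work, as an engineer would, in place of code of your own. Each camera call takes 0.05 s, during which the arm holds its last target. There are 200 camera calls.

## Working session

There is one attempt and no reset: what is moved stays moved. The work goes in short steps, each a Python script; the robot and the scene stay as the last script left them, time stands still between calls to the robot, and variables do not carry over. Pictures are saved under pics/ and viewed, at most 10 in all, crops included, and the job is handed in when it is done.

```bash
ls; mkdir -p pics; python3 - <<'E'
from cell import arm,hand,optics,job
import cv2,numpy as np
for n in ["top","scene"]:
    im=optics.camera(n); cv2.imwrite(f"pics/{n}0.png",im[:,:,::-1]); i=optics.camera_info(n); print(n,i)
s=arm.sense(); print(s["clock"],s["tcp_pos"],s["ee_rot"],s["opening"],s["ft_force"])
E
```

```text
pics
top {'intrinsics': array([[457.24831412,   0.        , 310.75211507],
       [  0.        , 457.24831412, 194.9526781 ],
       [  0.        ,   0.        ,   1.        ]]), 'D': array([0.01237622, 0.        , 0.        , 0.        , 0.        ]), 'cam_to_world': array([[ 0.02348614, -0.99656595,  0.07940225,  0.37406369],
       [-0.99936819, -0.02128429,  0.02846398, -0.01214499],
       [-0.02667621, -0.08002059, -0.99643619,  1.30678521],
       [ 0.        ,  0.        ,  0.        ,  1.        ]])}
scene {'intrinsics': array([[515.8079602 ,   0.        , 319.08543369],
       [  0.        , 515.8079602 , 203.01967821],
       [  0.        ,   0.        ,   1.        ]]), 'D': array([-0.13432368,  0.        ,  0.        ,  0.        ,  0.        ]), 'cam_to_world': array([[-0.68301374,  0.59733456, -0.42033755,  1.18038657],
       [ 0.73036197,  0.56482826, -0.38410992,  0.6677733 ],
       [ 0.0079764 , -0.56935091, -0.82205591,  1.43767334],
       [ 0.        ,  0.        ,  0.        ,  1.        ]])}
0.1 [0.15134651 0.55404604 0.24422581] [ 1.33013221e-01  9.91113715e-01 -9.99902749e-04 -2.94773587e-04] 0.08520948405339664 [ 0.75512398 -0.01070643  0.70322158]
```

View pics/top0.png

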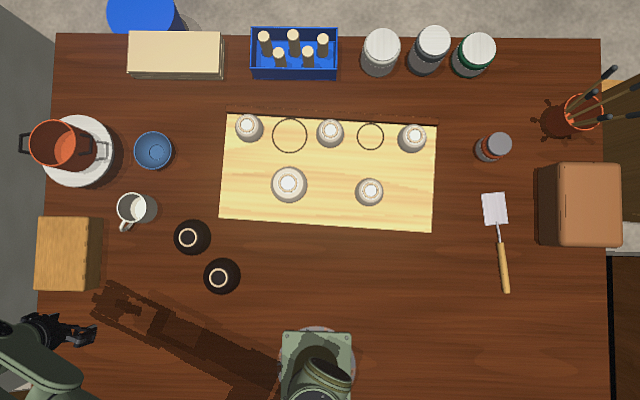

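View pics/scene0.png

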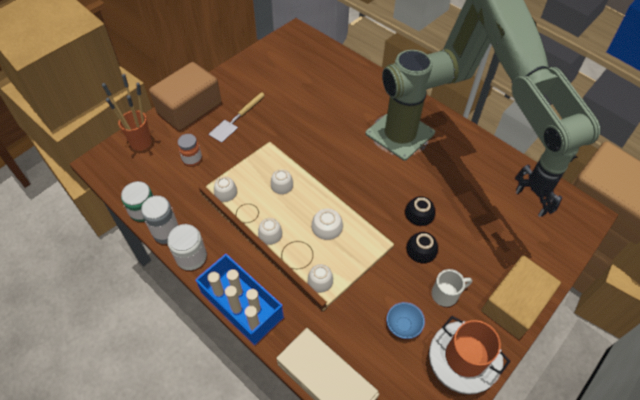

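The top view shows the stray bowl at about (289,184) and its ring at (290,135). The stray cup is at about (369,191) and its ring at (370,137). The row cups are at (249,127), (330,132) and (412,137), and the board's corners are at about (227,113), (437,122), (432,232) and (219,218). The scene view shows the same layout, with the black lookalike bowls off the board. Next I'll measure with masks.

```bash
cat > u.py <<'E'
from cell import arm,hand,optics,job
import cv2,numpy as np
from scipy.optimize import least_squares
def cast(uv,n,z):
    i=optics.camera_info(n)
    p=cv2.undistortPoints(np.float64(uv).reshape(-1,1,2),i["intrinsics"],i["D"]).reshape(-1,2)
    T=i["cam_to_world"]; d=np.c_[p,np.ones(len(p))]@T[:3,:3].T
    return (T[:3,3]+d*((z-T[2,3])/d[:,2])[:,None])[:,:2]
def circ(P):
    f=lambda c:np.hypot(P[:,0]-c[0],P[:,1]-c[1])-c[2]
    r=least_squares(f,[*P.mean(0),.045],loss="soft_l1",f_scale=.002); return r.x,np.std(f(r.x))
def board(im):  # filled board mask
    h=cv2.cvtColor(im,cv2.COLOR_RGB2HSV); m=cv2.inRange(h,(12,40,130),(35,255,255))
    m=cv2.morphologyEx(m,cv2.MORPH_CLOSE,np.ones((5,5)))
    return h,m
def measure(n="top"):
    im=optics.camera(n); h,m=board(im)
    cs=cv2.findContours(m,cv2.RETR_EXTERNAL,cv2.CHAIN_APPROX_NONE)[0]
    cs=[c for c in cs if cv2.contourArea(c)>8000 and cv2.pointPolygonTest(cv2.convexHull(c),((330,175) if n=="top" else (300,225)),False)>0]
    hull=cv2.convexHull(max(cs,key=cv2.contourArea)); B=np.zeros(m.shape,np.uint8); cv2.fillPoly(B,[hull],255)
    out={"box":cast(cv2.boxPoints(cv2.minAreaRect(hull)),n,.02)}
    w=cv2.inRange(h,(0,0,70),(180,75,255))&cv2.dilate(B,np.ones((9,9)))
    w=cv2.morphologyEx(w,cv2.MORPH_OPEN,np.ones((3,3)))
    out["white"]=[]
    for c in cv2.findContours(w,cv2.RETR_EXTERNAL,cv2.CHAIN_APPROX_NONE)[0]:
        if cv2.contourArea(c)>200:
            (x,y),r=cv2.minEnclosingCircle(c)
            out["white"].append((*circ(cast(cv2.convexHull(c)+0.,n,.028)),(round(x),round(y))))
    d=cv2.inRange(h,(0,0,0),(180,255,110))&cv2.erode(B,np.ones((5,5)))
    d&=~cv2.dilate(w,np.ones((5,5)))
    out["ring"]=[]
    k,l,st,_=cv2.connectedComponentsWithStats(cv2.morphologyEx(d,cv2.MORPH_CLOSE,np.ones((3,3))))
    for j in range(1,k):
        if min(st[j][2:4])>15:
            v,u=np.nonzero(l==j); out["ring"].append((*circ(cast(np.c_[u,v],n,.02)),tuple(st[j])))
    return out,im,w,d
E
python3 - <<'E'
from u import *
np.set_printoptions(precision=4,suppress=True)
for n in ["top","scene"]:
    o,im,w,d=measure(n); print(n)
    for k in o:
        print(k); 
        for x in o[k]: print("  ",x)
    v=im.copy(); v[w>0]=(255,0,0); v[d>0]=(0,0,255); cv2.imwrite(f"pics/m_{n}.png",v[:,:,::-1])
print(arm.nose_length)
E
```

```text
top
box
   [0.4061 0.2861]
   [0.7183 0.2764]
   [ 0.685  -0.3329]
   [ 0.3782 -0.3125]
white
   (array([ 0.4886, -0.138 ,  0.0388]), np.float64(0.000444964794603789), (369, 192))
   (array([0.5052, 0.0876, 0.0511]), np.float64(0.00031742816738012134), (289, 184))
   (array([ 0.6432, -0.2559,  0.0406]), np.float64(0.0012678155243907477), (412, 138))
   (array([ 0.6534, -0.0247,  0.04  ]), np.float64(0.0009910526243924838), (330, 133))
   (array([0.664 , 0.2059, 0.0407]), np.float64(0.0012440400207027905), (249, 128))
ring
scene
box
   [ 0.6763 -0.3277]
   [ 0.314  -0.3926]
   [0.4047 0.287 ]
   [0.7081 0.2905]
white
   (array([ 0.626 , -0.2397,  0.0815]), np.float64(0.010316171629704865), (230, 194))
   (array([0.5535, 0.0197, 0.2781]), np.float64(0.057430614936828744), (307, 219))
   (array([ 1.6727, -0.1871,  1.2809]), np.float64(0.006786404921428772), (299, 170))
ring
0.014
```

```bash
cat >> u.py <<'E'
from scipy.spatial.transform import Rotation as Ro
A=np.array([.664,.2059]);C=np.array([.6432,-.2559]);M=np.array([.6534,-.0247])
ey=(A-C)/np.linalg.norm(A-C); ex=np.array([ey[1],-ey[0]])
ctr=(A+C+M)/3
RB=(A+ctr)/2+.041*ex; RC=(C+ctr)/2+.041*ex   # ring origins at the rail face
def quat():
    best=None; q0=arm.sense()["q"]
    for s in (1,-1):
        y=np.r_[s*ey,0]; z=np.array([0,0,-1.]); R=np.c_[np.cross(y,z),y,z]; q=Ro.from_matrix(R).as_quat()
        j=arm.solve_ik([.5,0,.15],q)
        if j is not None:
            c=np.abs(np.array(j)-q0)[5]
            if best is None or c<best[0]: best=(c,q)
    return best[1]
def F(): return np.round(arm.sense()["ft_force"],1)
def loc(p,o): d=np.asarray(p)[:2]-o; return np.round(1e3*np.array([d@ex,d@ey]),1)
E
python3 - <<'E'
from u import *
print("yaw",np.arctan2(ex[1],ex[0]),"rings",RB,RC, "seen ring centres",cast([[290,135],[370,137]],"top",.02),"expect",RB-.052*ex,RC-.04*ex)
bowl=np.array([.5052,.0876]);cup=np.array([.4886,-.138]); print("bowl",loc(bowl,RB),"cup",loc(cup,RC))
q=quat(); p=bowl-.082*ex
arm.move_to([*p,.2],q); arm.line_to([*p,.06],speed=.2); arm.line_to([*p,.040],speed=.05); arm.sleep(.2)
f0=arm.sense()["ft_force"]; print(f0)
z=.040
while z>.016:
    z-=.001; arm.line_to([*p,z],speed=.03); 
    if abs(arm.sense()["ft_force"][2]-f0[2])>3: break
s=arm.sense(); print("contact z",z,s["tcp_pos"],s["ft_force"],s["clock"])
arm.line_to([*p,z+.006],speed=.05); print(F(),arm.sense()["clock"])
cv2.imwrite("pics/s1.png",optics.camera("scene")[100:350,150:550,::-1].repeat(2,0).repeat(2,1)[:500]); cv2.imwrite("pics/w1.png",optics.camera("wrist")[:,:,::-1])
E
```

```text
yaw -0.045010721981622405 rings [0.69972514 0.08865518] [ 0.68932514 -0.14224482] seen ring centres [[ 0.64713313  0.08794972]
 [ 0.6453959  -0.13991936]] expect [0.64777781 0.09099495] [ 0.64936565 -0.140445  ]
bowl [-194.3   -9.8] cup [-200.7   -4.8]
[ 0.56042097  0.40561144 -0.59918864]
contact z 0.019999999999999983 [0.42330856 0.09127603 0.02082779] [-2.98534655 -1.26509942  8.80561643] 8.75
[-0.3 -0.3 -0.6] 9.0167
```

View pics/s1.png

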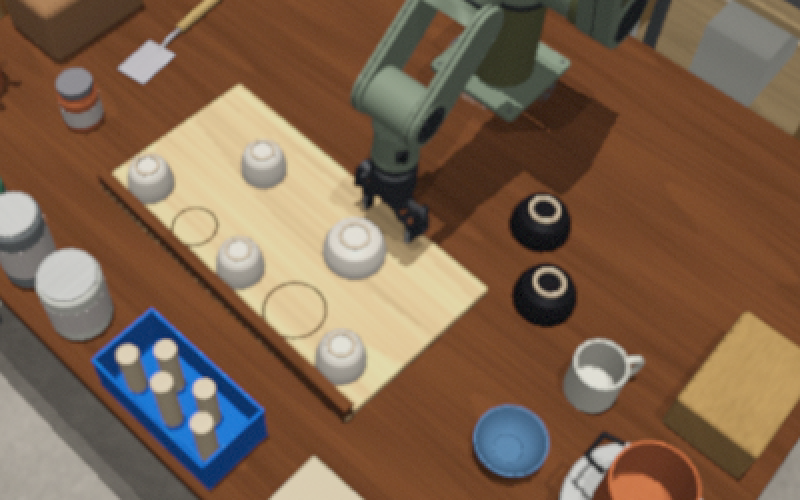

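The scene crop shows the open gripper on the board just behind the bowl, which is at about (355,245) in the crop. The fingertips touched the board with the TCP at z≈0.0205, so open tips are 1 mm ahead of the TCP. I'll cradle the bowl between the open fingers and push it.

```bash
python3 - <<'E'
from u import *
Z=.0265
def go(x,y,sp): arm.line_to([*(RB+x/1e3*ex+y/1e3*ey),Z],speed=sp)
go(-245,-9.8,.06); go(-232,-9.8,.05); print(F(),loc(arm.sense()["tcp_pos"],RB))
go(-165,0,.06); print(F()); go(-106,0,.06); print(F())
x=-106
while x>-200 and x<-84:
    x+=2; go(x,0,.03); f=arm.sense()["ft_force"]; print(x,loc(arm.sense()["tcp_pos"],RB),np.round(f,1))
    if f[:2]@ex<-9: break
print(arm.sense()["clock"])
cv2.imwrite("pics/t2.png",optics.camera("top")[90:250,200:450,::-1].repeat(3,0).repeat(3,1))
E
```

```text
[ 0.1 -0.9  0.2] [-231.5   -9.8]
[ 0.5  0.3 -0.1]
[-0.2  0.1 -2. ]
-104 [-104.2    0. ] [ 0.5  0.1 -0.5]
-102 [-101.9    0. ] [ 0.   0.1 -0.6]
-100 [-99.7   0. ] [-0.8 -0.2  0.1]
-98 [-97.7  -0. ] [-0.4  0.5 -0.8]
-96 [-95.7  -0. ] [ 0.3 -0.2 -0.2]
-94 [-94.3   0. ] [-2.3  0.2  0.1]
-92 [-93.9   0. ] [-6.4  0.9  3.5]
-90 [-93.6  -0. ] [-9.7 -0.4  5.5]
14.6083
```

View pics/t2.png

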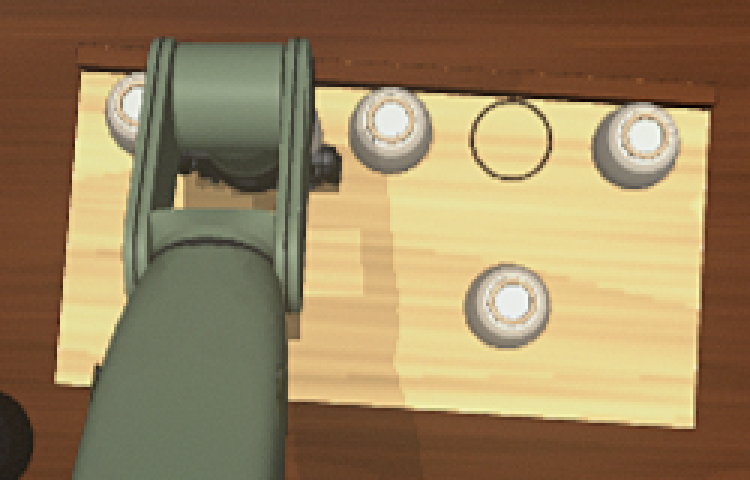

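The crop shows the gripper behind the bowl at the rail, hiding the bowl, with the row cups unmoved and the cup at (508,305). The rail stopped the push at x=-94, where I expected it. I'll back off, go to the cup and re-measure.

```bash
python3 - <<'E'
from u import *
np.set_printoptions(precision=4,suppress=True)
def go(o,x,y,z,sp): arm.line_to([*(o+x/1e3*ex+y/1e3*ey),z],speed=sp)
go(RB,-130,0,.0265,.06); go(RB,-180,0,.13,.25)
go(RC,-285,-4.8,.13,.25)
o,im,w,d=measure()
for c in o["white"]: print(c[0],"from bowl ring",loc(c[0],RB),"cup ring",loc(c[0],RC),c[2])
h=cv2.cvtColor(im,cv2.COLOR_RGB2GRAY)
for n,(u,v,r),R in (("cup",(370,137,18),.04),):   # ring: dark pixels against local board
    s=h[v-r:v+r,u-r:u+r]; k=cv2.morphologyEx(s,cv2.MORPH_BLACKHAT,np.ones((7,7)))
    a,b=np.nonzero(k>40); P=cast(np.c_[b+u-r,a+v-r],"top",.02); c,e=circ(P); print(n,"ring",c,e,len(P),loc(c,RC))
cv2.imwrite("pics/t3.png",im[90:250,200:450,::-1].repeat(3,0).repeat(3,1)); print(arm.sense()["clock"])
E
```

```text
[ 0.4321 -0.1814  0.1069] from bowl ring [-255.2 -281.8] cup ring [-255.2  -50.6] (384, 214)
[ 0.643  -0.256   0.0405] from bowl ring [ -41.1 -346.9] cup ring [ -41.1 -115.7] (412, 138)
[ 0.6534 -0.0249  0.0399] from bowl ring [ -41.2 -115.5] cup ring [-41.2 115.7] (330, 133)
[0.6476 0.0914 0.052 ] from bowl ring [-52.2   0.4] cup ring [-52.2 231.5] (289, 134)
[0.6641 0.2058 0.0407] from bowl ring [-40.9 115.5] cup ring [-40.9 346.6] (249, 128)
cup ring [ 0.6527 -0.1381  0.0402] 0.007879853066894944 225 [-36.8   2.5]
17.3167
```

View pics/t3.png

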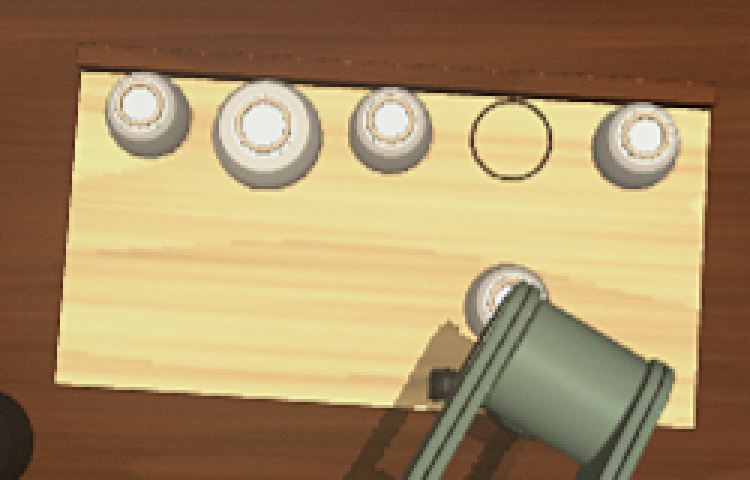

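The bowl measures (-52.2, 0.4) mm against a target of (-52, 0), and the row is undisturbed: cups at (148,113), (390,130) and (635,145) in the crop. Now I'll straddle the cup at its rim with the open fingers, close gently and slide it along.

```bash
python3 - <<'E'
from u import *
Z=.028
def go(x,y,sp,z=Z): arm.line_to([*(RC+x/1e3*ex+y/1e3*ey),z],speed=sp)
def rep(t): s=arm.sense(); print(t,loc(s["tcp_pos"],RC),np.round(s["tcp_pos"][2],4),np.round(s["ft_force"],1),round(s["opening"],4),round(s["grasp_force"],1),s["clock"])
go(-285,-4.8,.15); rep("down")
go(-230,-4.8,.08); rep("in"); go(-201,-4.8,.05); rep("over")
hand.close_gripper(20); rep("grip")
if .07<arm.sense()["opening"]<.084:
    go(-110,0,.06); rep("mid"); go(-50,0,.06); rep("near")
    x=-50
    while x<-32:
        x+=2; go(x,0,.03); rep(x)
        if arm.sense()["ft_force"][:2]@ex<-8: break
cv2.imwrite("pics/s4.png",optics.camera("scene")[100:350,150:550,::-1].repeat(2,0).repeat(2,1)[:500])
E
```

```text
down [-284.3   -4.9] 0.0285 [0.5 0.1 0.4] 0.0857 0.0 18.15
in [-230.6   -4.6] 0.0278 [-0.2  0.5 -0.4] 0.0852 0.0 18.9917
over [-201.2   -4.6] 0.0278 [ 0.3  0.6 -0.3] 0.0853 0.0 19.725
grip [-201.3   -4.6] 0.0281 [-0.7  1.6  1.9] 0.0785 24.4 19.9583
mid [-1.103e+02 -1.000e-01] 0.0281 [-3.6  0.   5.4] 0.0784 24.6 21.625
near [-49.9  -0.1] 0.0282 [-2.3  0.1  4.5] 0.0785 24.6 22.775
-48 [-48.2  -0.1] 0.0282 [-3.2 -0.2  5.9] 0.0785 24.6 23.025
-46 [-46.2  -0. ] 0.0282 [-3.5  0.3  5.8] 0.0787 24.6 23.275
-44 [-44.2  -0. ] 0.0282 [-3.1 -0.4  5.2] 0.0786 24.6 23.525
-42 [-42.2  -0.1] 0.0282 [-4.   0.3  6.2] 0.0787 24.6 23.775
-40 [-42.  -0.] 0.0281 [-9.2  0.   9.4] 0.0788 25.0 24.025
```

View pics/s4.png

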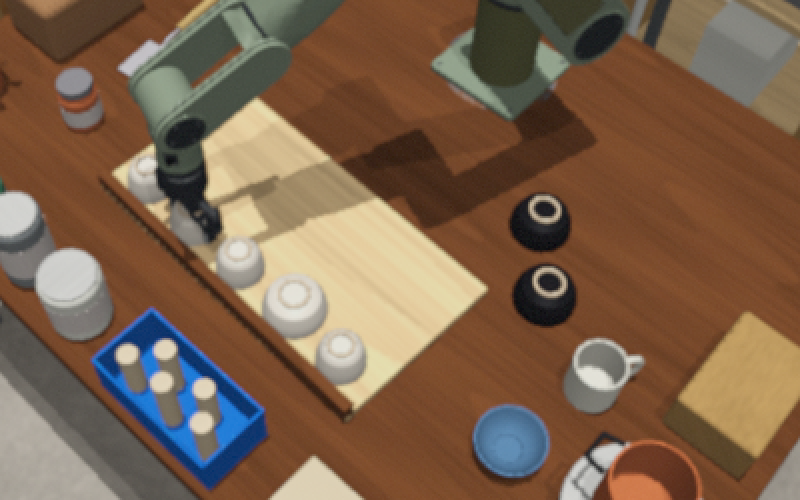

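The crop shows the gripper holding the cup at (195,215) on its place at the rail, with the bowl seated at (295,305). I'll release, go straight up and check.

```bash
python3 - <<'E'
from u import *
np.set_printoptions(precision=4,suppress=True)
def go(x,y,sp,z): arm.line_to([*(RC+x/1e3*ex+y/1e3*ey),z],speed=sp)
hand.release(); print(F(),arm.sense()["opening"])
go(-40,0,.06,.05); print(F()); go(-40,0,.15,.16); go(-300,0,.3,.25)
o,im,w,d=measure()
for c in o["white"]: print(c[0],"from bowl ring",loc(c[0],RB),"cup ring",loc(c[0],RC),c[2])
cv2.imwrite("pics/t5.png",im[90:250,200:450,::-1].repeat(3,0).repeat(3,1)); print(arm.sense()["clock"])
E
```

```text
[-0.1  0.4 -1.6] 0.08556738650162153
[0.1 0.8 0.2]
[ 0.408  -0.1905  0.1024] from bowl ring [-278.9 -292. ] cup ring [-278.9  -60.9] (387, 220)
[ 0.6433 -0.256   0.0407] from bowl ring [ -40.8 -346.8] cup ring [ -40.8 -115.7] (412, 138)
[ 0.6496 -0.14    0.0405] from bowl ring [ -39.8 -230.7] cup ring [-39.8   0.5] (370, 135)
[ 0.6533 -0.0246  0.0401] from bowl ring [ -41.2 -115.2] cup ring [-41.2 116. ] (330, 133)
[0.6478 0.0915 0.052 ] from bowl ring [-52.    0.5] cup ring [-52.  231.6] (289, 134)
[0.6641 0.2058 0.0407] from bowl ring [-40.9 115.5] cup ring [-40.9 346.6] (249, 128)
26.8333
```

View pics/t5.png

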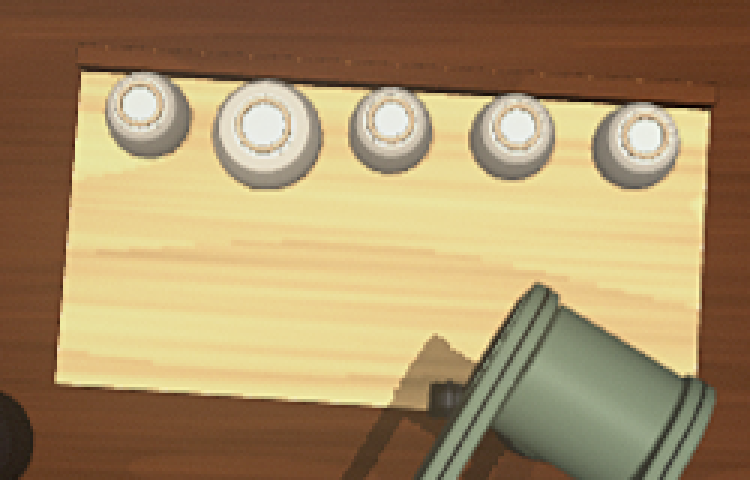

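The crop shows all five pieces in line at the rail. The bowl at (267,135) and the cup at (512,138) cover their rings, and the gripper is clear of everything.

```bash
python3 -c "
from cell import job
print(job.close_job())"
```

```text
the job is handed in; nothing more can be done
None
```

The cup and the bowl stand on their rings against the rail, each measured within about 1 mm of its ring's centre; the row cups are unmoved, nothing beside the board was touched, and the job was handed in at about 27 s (no verdict was returned).

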